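Index the gluing turntable to the flagged hole

TASK

Turn the felt panel round on its indexing turntable: draw the crank's spring pin up out of the loading slot by its knob, swing the crank round to the hole beside the red marker and let the pin down until it has dropped fully home in that hole, then let go. Feel for the hole gently: the pin must never be pressed against the plate or the side of a slot or hole with more than 20 N. Leave everything else where it lies.

Things in the scene. Friction and masses are not known exactly. Their poses are not given: they have to be found in the camera images.
- board: plywood board 400 x 400 x 20 mm fixed to the table, carrying the index plate; origin under its centre, straight below the turntable's axis; its -x side faces the robot, give or take 0.3 rad. The aluminium plate on it is 340 x 340 x 14 mm, centred on the axis, top 34 mm above the table, screwed down up to 0.14 rad askew either way (not measured)
- axis (a point): point on the turntable's vertical axis, at the height of the panel's top face, 76 mm above the table
- turntable (a joint): turntable angle, rad; 0 = crank along the board's -x, positive anticlockwise from above, range -1.35 to 1.35; starts near 0. Carries a 110 mm square felt panel and a blue crank, a bar 30 mm wide, top 54 mm above the table, reaching 162 mm from the axis; a 24 mm sleeve on it, top at 68 mm, guides the pin. Little friction (about 2 N at the knob); stays where left
- pin (a joint): lift of the sprung index pin, m; 0 = down on its stop (fully home), 0.010 = tip level with the plate's top face, 0.018 = upper stop. The spring pushes it down with 4 N at 0, 6 N at 0.010, 7 N at 0.015; pin and knob weigh 60 g
- knob (a point): middle of the pin's knob, an upright black cylinder 28 mm across, 30 mm high (yellow dot on top), on the pin's axis 145 mm from the turntable's axis; 97 mm above the table when the pin is home, 15 mm under the knob's top; rises with the pin. Under the knob 14 mm of bare 8 mm pin shows, then the sleeve. Nothing else on the turntable is above 76 mm
- pin_tip (a point): round-nosed lower end of the 8 mm pin, on the knob's axis; 24 mm above the table when home, that is 10 mm below the plate's top face
- axis_top (a point): point on the turntable's axis level with the plate's top, 34 mm above the table. At 145 mm radius about it the plate has a slot (66 mm along the circle; the pin starts in it) towards the board's -x and four holes 10 mm wide, at -1.04, -0.62, 0.62, 1.04 rad from the slot's middle (sense of turntable). The plate being askew, all lie up to 0.14 rad (20 mm along the circle) off their place on the board
- red_marker: red disc magnet 20 mm across, 5 mm high, fixed on the plate's top, 172 mm from the axis, at one of the board's angles -1.04, -0.62, 0.62, 1.04 rad (drawn anew each time). It marks the hole to use, the nearest one; grey ones mark the others. Being set out from the board, it is up to 0.14 rad (20 mm along the circle) off its hole, either way. Origin under its centre
- tape_roll: roll of clear tape, ring 64 mm across and 20 mm high, lying on a back corner of the index plate; bystander; origin under its centre
- weight: round brass weight, 52 mm across and 58 mm high, on the other back corner of the index plate; bystander; origin under its centre
- cutter: red knife handle, blade withdrawn, 150 x 28 x 14 mm, lying on the table; bystander; origin under its centre
- steel_rule: steel rule 250 x 30 x 4 mm (length along its x) lying on the table; bystander; origin under its centre
- glue_bottle: white bottle with red cap, 60 mm across, 160 mm high, standing; bystander; origin under its centre
- seam_roller: hand roller with wooden handle along its x, 180 mm long, 36 mm high; bystander; origin on its underside
- sample_panel: small loose felt-faced panel, 122 x 122 x 23 mm; bystander; origin under its centre
- mug: blue mug, 80 mm across, 90 mm high, handle at its +y; bystander; origin under its centre

How it is judged:
By the outcome, as a careful person would: the job done as asked, in the order asked, and still so for the second after the job is handed in, with the robot touching nothing.
It also fails if it takes over 72 s, if anything falls off the work surface, if the arm or the gripper's body presses on something with over 40 N, if the wrist force passes 120 N, or if a joint passes its speed limit or range.

ROBOT

A 6-joint arm with a two-finger parallel gripper is mounted at the origin on the work surface. World frame = base frame: x ahead of the robot, y to its left, z up, the work surface at z = 0. Lengths are in mm, angles in rad, forces in N, time in s.
With the tool pointing down it reaches from about 300 to 775 mm from the base axis. Payload 14.6 kg.
Tool frame: the origin (TCP) lies at the very end of the fingers, on their centre line; the grasp point (between the pads) lies 19 mm behind it; z points along the fingers, y is the line along which they close (so a half turn about z gives the same grasp; the last joint's range is limited). The gripper opens to 94 mm and grips with 3 to 60 N. Pads are 16 mm wide; open, the fingers measure 119 mm over their backs; the gripper's body (75 mm by 177 mm) begins 78 mm behind the grasp point.
Start: joints at [1.078, 0.3, 1.521, -0, 1.321, -0.067], TCP at [227.173, 500.881, 205.446] pointing down, gripper open.
Joint ranges: [-3.03, 3.03], [-0.79, 2.21], [0.23, 2.52], [-1.04, 4.18], [0, 3.07], [-2.55, 2.55]. Speed limits (rad/s): [2.22, 2.22, 2.57, 3.14, 3.14, 3.14].

INTERFACE

Orientations are given as [roll, pitch, yaw] about the fixed x, y, z axes, in that order (R = Rz(yaw) Ry(pitch) Rx(roll)).
In Python, from cell import manip, camera, get_calibration gives the robot as it stands.
- The arm moves only by the tool arm_command, never from a script. Its argument "targets" is a list of rows, each an object of numbers: "hand": the opening, from -1 (shut) to 1 (fully open), so that 0 is half open; "x", "y", "z": the shift along the tool's x, y, z in m; "yaw": the turn about the tool's z in rad. In form: [{"hand": .., "x": .., "y": .., "z": .., "yaw": ..}, ...]. A call has 1 to 10 rows; each row shifts and turns the commanded pose from where the row before left it, along the tool's axes as they then stand; what a row does not reach is not made up. A row lasts 1/10 s, in which the tool goes at most 50 mm and 8.59 degrees, less where a joint would pass 70% of its speed; a pose out of reach is approached as far as the arm can. A call is refused whole if a number of a shift passes 0.05 or a number of a turn 0.15, either way. A call with a gripper value outside its range is refused whole. The fingers move at their own pace and stop on an object; "newtons" is the grip in N (left out, the last holds). Time passes only in rows, so rows that do not move let the fingers close. It gives the time, the measured TCP pose, the force, the opening and the grip force at its end, in the units of the state.
- manip.read_state(): the state, without advancing time (a new reading comes with each control period).
- camera(name): name is "side" or "top" or "wrist"; returns the picture (420x560x3 uint8, red, green, blue); there is no depth.
- get_calibration(name): a dict with "K" (3x3 intrinsics, pixels), "cam_to_world" (4x4, takes a point from camera to world coordinates). Camera axes: x right, y up, looking along -z (the intrinsics and any distortion apply to the point x, -y, -z); pixel columns grow to the right and rows downward; lengths in mm; the calibration is good to about 2 mm. A picture is of the moment at which its call begins: read the wrist's pose just before it. get_calibration takes no time and is no camera call; for the wrist camera it gives the pose at the moment of the call.
- manip.sign_off(): hands the job in; it is judged then, once.
The state is a dict: "clock": time; "joints": joint angles; "qd": joint speeds; "effort": joint torques, N m; "eef_pos": TCP position; "eef_rot": TCP orientation; "wrist_force": force on the tool from outside, world axes, zero at the start; "moment": the same for the moment, N m; "finger_gap": finger opening in mm; "finger_force": force on a finger pad.
Only numpy, scipy, OpenCV 4.12 (cv2) and the standard library are available. Lean on these libraries where they do the work, as an engineer would, in place of code of your own. Each camera call takes 0.05 s, during which the arm holds its last target. There are 200 camera calls.

## Working session

There is one attempt and no reset: what is moved stays moved. The work goes in short steps, Python scripts to look and compute and a tool call to move; the robot and the scene stay as the last step left them, time stands still between calls to the robot, and variables do not carry over. Pictures are saved under pics/ and viewed, at most 10 in all, crops included, and the job is handed in when it is done.

Besides the shell and the picture viewer there is one more tool, called after "Emit:" as a command line: name --argument value ..., lists and objects as JSON in quotes. arm_command: Moves the arm, as the interface text tells. Its arguments: {"type":"object","properties":{"targets":{"type":"array"},"newtons":{"type":"number"}},"required":["targets"]}

```bash
mkdir -p pics; cat > h.py <<'E'
from cell import manip, camera, get_calibration
import numpy as np, cv2
def shot(n,f,crop=None,s=1):
    im=camera(n)[:,:,::-1]
    cv2.imwrite('pics/raw_'+f,im)
    if crop: im=im[crop[1]:crop[3],crop[0]:crop[2]]
    cv2.imwrite('pics/'+f,cv2.resize(im,None,fx=s,fy=s,interpolation=cv2.INTER_CUBIC))
def ray(c,u,v):
    K=np.array(c['K']);T=np.array(c['cam_to_world'])
    d=np.linalg.inv(K)@[u,v,1]; d=T[:3,:3]@[d[0],-d[1],-d[2]]
    return T[:3,3],d
def at(c,u,v,z):
    o,d=ray(c,u,v); return (o+d*(z-o[2])/d[2]).round(1)
def proj(c,p):
    K=np.array(c['K']);T=np.array(c['cam_to_world'])
    q=T[:3,:3].T@(np.array(p)-T[:3,3]); q=K@[q[0],-q[1],-q[2]]; return q[:2]/q[2]
E
python3 - <<'E'
from h import *
print(manip.read_state()); 
for n in('top','side'): shot(n,n+'1.png',None,1.4); print(get_calibration(n))
E
```

```text
{'clock': 0.0, 'joints': array([ 1.07840543e+00,  3.00456102e-01,  1.52159915e+00,  1.31686504e-06,
        1.32072029e+00, -6.66463525e-02]), 'qd': array([-0.00071561,  0.00015255, -0.00016077,  0.00089494,  0.00058071,
       -0.00175405]), 'effort': array([ 8.91903583e-04, -5.31808662e+01, -3.52730048e+01,  7.08295754e-02,
        2.44613760e-02, -4.78972015e-05]), 'eef_pos': array([227.04425384, 500.64698054, 204.88692164]), 'eef_rot': array([-3.14041247e+00, -8.00498407e-05,  2.71584773e+00]), 'wrist_force': array([5.39093535e-04, 5.94381765e-01, 1.46856691e-01]), 'moment': array([-0.01333415, -0.0604556 ,  0.04480173]), 'finger_force': 0.0, 'finger_gap': 93.92705908650977}
{'K': array([[493.45544635,   0.        , 275.44239787],
       [  0.        , 493.45544635, 208.20641175],
       [  0.        ,   0.        ,   1.        ]]), 'cam_to_world': array([[ 2.10701155e-02,  9.96915977e-01, -7.55948775e-02,
         4.16553791e+02],
       [-9.99772879e-01,  2.07676826e-02, -4.78465592e-03,
        -2.92079168e+01],
       [-3.19996951e-03,  7.56785216e-02,  9.97127134e-01,
         1.58536593e+03],
       [ 0.00000000e+00,  0.00000000e+00,  0.00000000e+00,
         1.00000000e+00]])}
{'K': array([[409.21997732,   0.        , 277.65162869],
       [  0.        , 409.21997732, 215.41778162],
       [  0.        ,   0.        ,   1.        ]]), 'cam_to_world': array([[ 8.73226375e-01,  3.48519673e-01, -3.40602018e-01,
         1.42741733e+02],
       [-4.87023302e-01,  6.48314492e-01, -5.85232110e-01,
        -7.21460126e+02],
       [ 1.68523208e-02,  6.76921234e-01,  7.35862516e-01,
         9.53368412e+02],
       [ 0.00000000e+00,  0.00000000e+00,  0.00000000e+00,
         1.00000000e+00]])}
```

View pics/top1.png

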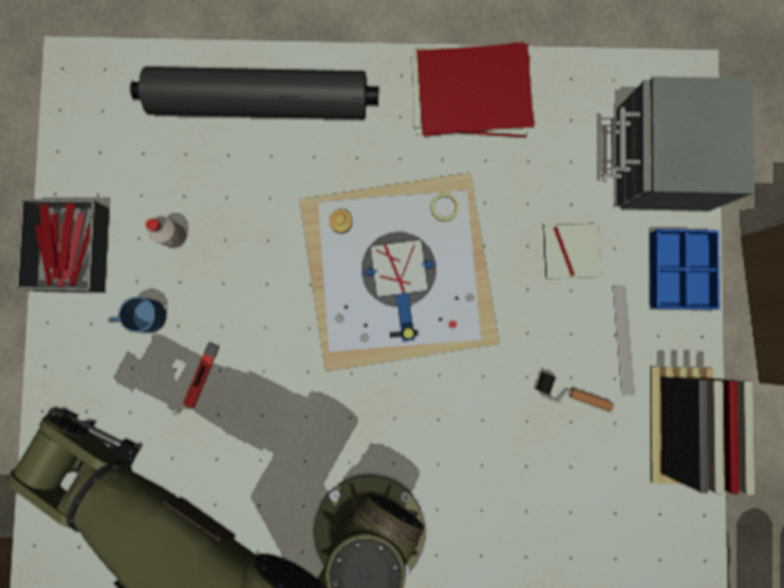

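View pics/side1.png

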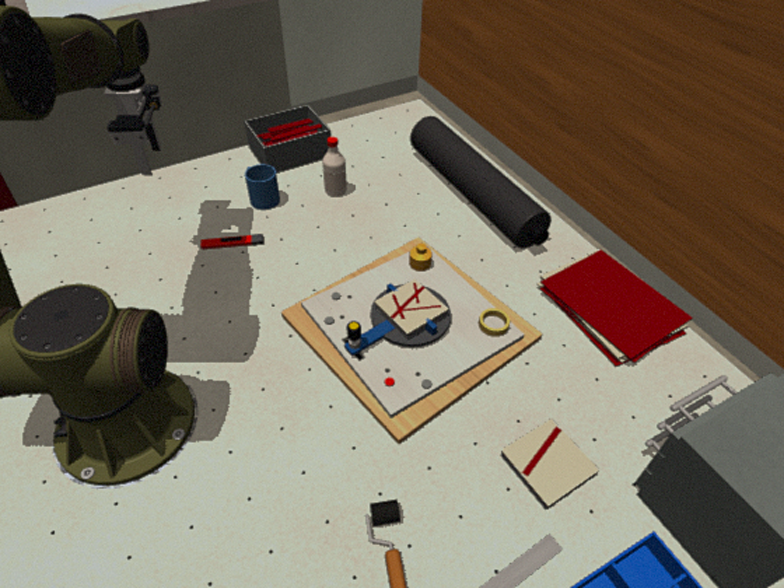

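The top view shows the knob at about (408,333), the red marker at (452,324), and small dark holes near (440,319) and (456,298). I'll enlarge that area for accurate readings.

```bash
python3 - <<'E'
from h import *
im=cv2.imread('pics/raw_top1.png')[170:260,225:355]
cv2.imwrite('pics/crop1.png',cv2.resize(im,None,fx=6,fy=6,interpolation=cv2.INTER_CUBIC))
E
```

```text
(no output)
```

View pics/crop1.png

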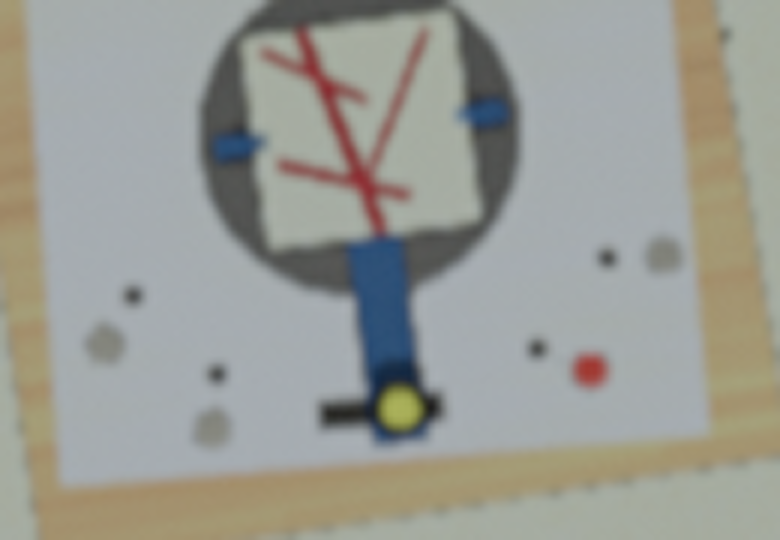

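The crop shows holes at (134,296), (218,374), (538,349) and (608,258), with the red disc at (590,371). The knob's dot is at (400,408) and the slot runs from x=322 to 440.

```bash
python3 - <<'E'
from h import *
from scipy.optimize import least_squares
c=get_calibration('top')
P=lambda u,v,z:at(c,(u+.5)/6-.5+225,(v+.5)/6-.5+170,z)
H=np.array([P(u,v,34) for u,v in[(134,296),(218,374),(538,349),(608,258)]])[:,:2]
k=P(400,408,112)[:2]; r=P(590,371,39)[:2]
print(H,k,r)
# order left->right in image; +y is left
off=np.array([-1.04,-.62,.62,1.04])
def f(p): 
    a=p[2]+off
    return np.concatenate([(H-p[:2]-145*np.c_[np.cos(a),np.sin(a)]).ravel()])
s=least_squares(f,[H[:,0].mean()+100,H[:,1].mean(),np.pi]);print(s.x,s.fun)
C=s.x[:2]
for n,q in list(zip('1234',H))+[('k',k),('r',r)]:
    d=q-C;print(n,np.hypot(*d),np.arctan2(d[1],d[0])%(2*np.pi))
st=[P(322,413,34),P(440,405,34)];print(st)
for q in st:
    d=q[:2]-C;print(np.hypot(*d),np.arctan2(d[1],d[0])%(2*np.pi))
b=[P(u,v,20) for u,v in[(0,210),(40,540),(720,20),(775,345)]];print(b)
E
```

```text
[[ 498.5   67.3]
 [ 458.5   22.3]
 [ 475.1 -145. ]
 [ 523.7 -181. ]] [441.4 -71.1] [ 464.  -171.9]
[584.17445839 -49.49987608   3.2420689 ] [-0.09943786 -0.2553069   0.19362086 -0.18780776 -0.10817438  0.16255924
  0.01399138  0.28055541]
1 144.85276619048537 2.2036632722804805
2 144.73870144738737 2.622531121761202
3 144.97417404822494 3.860733978683191
4 144.73922311410095 4.28134814810643
k 144.3991389217393 3.2917424424540256
r 171.53335181225282 3.9361657398336733
[array([439.3, -32.6,  34. ]), array([444.8, -94.2,  34. ])]
145.85682879086025 3.0254656274558616
146.36714361251174 3.4519482412815745
[array([543.4, 140.5,  20. ]), array([369.7, 114.4,  20. ]), array([ 653. , -240.3,   20. ]), array([ 480.4, -271.2,   20. ])]
```

```bash
cat >> h.py <<'E'
def go(x,y,z,yaw=None):
    s=manip.read_state();w=s['eef_rot'][2];d=np.array([x,y,z])-s['eef_pos'];c,n=np.cos(w),np.sin(w)
    print('tool shift mm',np.round([c*d[0]+n*d[1],n*d[0]-c*d[1],-d[2]],1),'turn',None if yaw is None else round(w-yaw,3),'t',s['clock'],s['eef_rot'].round(4),s['eef_pos'].round(2),s['wrist_force'].round(2),s['finger_gap'])
E
python3 -c "
from h import *
go(441.4,-71.1,160,0.15)"
```

```text
tool shift mm [-431.4 -432.2   45. ] turn 2.566 t 0.1 [-3.1406e+00 -1.0000e-04  2.7158e+00] [227.07 500.69 204.97] [ 0.39  0.01 -0.16] 94.21885534433616
```

Emit:
arm_command --targets '[{"hand":1,"x":-0.027,"y":-0.027},{"hand":1,"x":-0.027,"y":-0.027},{"hand":1,"x":-0.027,"y":-0.027},{"hand":1,"x":-0.027,"y":-0.027},{"hand":1,"x":-0.027,"y":-0.027},{"hand":1,"x":-0.027,"y":-0.027},{"hand":1,"x":-0.027,"y":-0.027},{"hand":1,"x":-0.027,"y":-0.027},{"hand":1,"x":-0.027,"y":-0.027},{"hand":1,"x":-0.027,"y":-0.027}]'

```text
schema error: expected keys hand, x, y, z, yaw
```

Emit:
arm_command --targets '[{"hand":1,"x":-0.027,"y":-0.027},{"hand":1,"x":-0.027,"y":-0.027},{"hand":1,"x":-0.027,"y":-0.027},{"hand":1,"x":-0.027,"y":-0.027},{"hand":1,"x":-0.027,"y":-0.027},{"hand":1,"yaw":0.15},{"hand":1,"yaw":0.15},{"hand":1,"yaw":0.15},{"hand":1,"yaw":0.15},{"hand":1,"yaw":0.15}]'

```text
schema error: expected keys hand, x, y, z, yaw
```

Emit:
arm_command --targets '[{"hand":0.2,"yaw":0.14},{"hand":0.2,"yaw":0.14},{"hand":0.2,"yaw":0.14},{"hand":0.2,"yaw":0.14},{"hand":0.2,"yaw":0.14},{"hand":0.2,"yaw":0.14},{"hand":0.2,"yaw":0.14},{"hand":0.2,"yaw":0.14},{"hand":0.2,"yaw":0.14},{"hand":0.2,"yaw":0.14}]'

```text
schema error: expected keys hand, x, y, z, yaw
```

Emit:
arm_command --targets '[{"hand":0.2,"yaw":0.14},{"hand":0.2,"yaw":0.14},{"hand":0.2,"yaw":0.14},{"hand":0.2}]'

```text
schema error: expected keys hand, x, y, z, yaw
```

```bash
python3 -c "
from h import *
go(441.4,-71.1,160,0.15)
c=get_calibration('wrist');print(c); print(proj(c,[441.4,-71.1,112]),proj(c,[475.1,-145,34]))
shot('wrist','w1.png',None,1.4)"
```

```text
tool shift mm [-431.4 -432.2   45. ] turn 2.566 t 0.1 [-3.1406e+00 -1.0000e-04  2.7158e+00] [227.07 500.69 204.97] [ 0.39  0.01 -0.16] 94.21885534433616
{'K': array([[372.42678073,   0.        , 276.14000842],
       [  0.        , 372.42678073, 213.71470503],
       [  0.        ,   0.        ,   1.        ]]), 'cam_to_world': array([[ 4.12503205e-01, -8.73387926e-01, -2.58910480e-01,
         1.52074676e+02],
       [ 9.10955845e-01,  3.95258995e-01,  1.18024469e-01,
         5.35175397e+02],
       [-7.44450081e-04, -2.84541486e-01,  9.58663439e-01,
         3.84129017e+02],
       [ 0.00000000e+00,  0.00000000e+00,  0.00000000e+00,
         1.00000000e+00]])}
[-119.50495578  593.04632586] [-86.24659323 550.19191054]
```

View pics/w1.png

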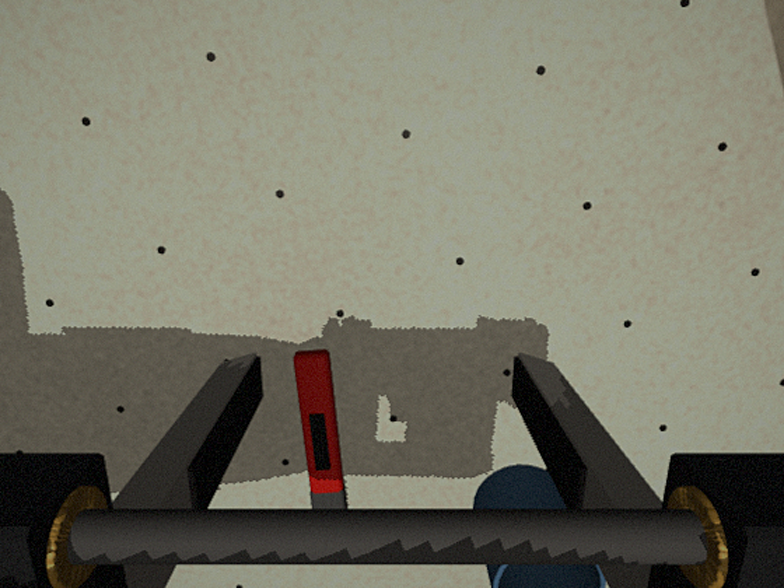

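The wrist picture only shows the cutter and mug under the start pose, because the calls were refused. Every row needs all five keys, so I'll resend them that way.

Emit:
arm_command --targets '[{"hand":1,"x":-0.027,"y":-0.027,"z":0,"yaw":0},{"hand":1,"x":-0.027,"y":-0.027,"z":0,"yaw":0},{"hand":1,"x":-0.027,"y":-0.027,"z":0,"yaw":0},{"hand":1,"x":-0.027,"y":-0.027,"z":0,"yaw":0},{"hand":1,"x":-0.027,"y":-0.027,"z":0,"yaw":0},{"hand":1,"x":-0.027,"y":-0.027,"z":0,"yaw":0},{"hand":1,"x":-0.027,"y":-0.027,"z":0,"yaw":0},{"hand":1,"x":-0.027,"y":-0.027,"z":0,"yaw":0}]'

```text
clock: 0.95
eef_pos: [334.8, 213.5, 205.4]
eef_rot: [3.142, 0.0, 2.716]
wrist_force: [-0.0, -0.4, -1.3]
finger_gap: 94.1
finger_force: 0.0
```

Emit:
arm_command --targets '[{"hand":1,"x":-0.027,"y":-0.027,"z":0,"yaw":0},{"hand":1,"x":-0.027,"y":-0.027,"z":0,"yaw":0},{"hand":1,"x":-0.027,"y":-0.027,"z":0,"yaw":0},{"hand":1,"x":-0.027,"y":-0.027,"z":0,"yaw":0},{"hand":1,"x":-0.027,"y":-0.027,"z":0,"yaw":0},{"hand":1,"x":-0.027,"y":-0.027,"z":0,"yaw":0},{"hand":1,"x":0,"y":0,"z":0,"yaw":0.14},{"hand":1,"x":0,"y":0,"z":0,"yaw":0.14},{"hand":1,"x":0,"y":0,"z":0,"yaw":0.14},{"hand":1,"x":0,"y":0,"z":0,"yaw":0.14}]'

```text
clock: 1.95
eef_pos: [415.2, 0.4, 205.3]
eef_rot: [-3.141, -0.0, 2.15]
wrist_force: [-0.5, 0.6, -0.6]
finger_gap: 93.9
finger_force: 0.0
```

Emit:
arm_command --targets '[{"hand":0.2,"x":0,"y":0,"z":0,"yaw":0.14},{"hand":0.2,"x":0,"y":0,"z":0,"yaw":0.14},{"hand":0.2,"x":0,"y":0,"z":0,"yaw":0.14},{"hand":0.2,"x":0,"y":0,"z":0,"yaw":0.14},{"hand":0.2,"x":0,"y":0,"z":0,"yaw":0.14},{"hand":0.2,"x":0,"y":0,"z":0,"yaw":0.14},{"hand":0.2,"x":0,"y":0,"z":0,"yaw":0.14},{"hand":0.2,"x":0,"y":0,"z":0,"yaw":0.14},{"hand":0.2,"x":0,"y":0,"z":0,"yaw":0.14},{"hand":0.2,"x":0,"y":0,"z":0,"yaw":0.14}]'

```text
clock: 2.95
eef_pos: [415.2, 0.5, 205.3]
eef_rot: [-3.141, 0.0, 0.75]
wrist_force: [1.1, 0.2, -1.0]
finger_gap: 56.7
finger_force: 0.0
```

Emit:
arm_command --targets '[{"hand":0.2,"x":0,"y":0,"z":0,"yaw":0.14},{"hand":0.2,"x":0,"y":0,"z":0,"yaw":0.14},{"hand":0.2,"x":0,"y":0,"z":0,"yaw":0.14},{"hand":0.2,"x":0,"y":0,"z":0,"yaw":0.14},{"hand":0.2,"x":0,"y":0,"z":0,"yaw":0},{"hand":0.2,"x":0,"y":0,"z":0,"yaw":0}]'

```text
clock: 3.55
eef_pos: [415.2, 0.5, 205.4]
eef_rot: [-3.142, 0.0, 0.2]
wrist_force: [-1.6, -0.2, -0.6]
finger_gap: 56.0
finger_force: 0.0
```

```bash
python3 -c "
from h import *
go(441.4,-71.1,160,0.15)"
```

```text
tool shift mm [11.4 75.4 45.4] turn 0.05 t 3.55 [-3.1415e+00  2.0000e-04  2.0010e-01] [415.23   0.52 205.38] [-1.57 -0.2  -0.57] 56.03302664881613
```

Gap 56 mm. Now I'll move above the knob and take one close wrist picture of both the knob and the hole.

Emit:
arm_command --targets '[{"hand":0.2,"x":0.004,"y":0.025,"z":0.015,"yaw":0},{"hand":0.2,"x":0.004,"y":0.025,"z":0.015,"yaw":0},{"hand":0.2,"x":0.0034,"y":0.0254,"z":0.015,"yaw":0},{"hand":0.2,"x":0,"y":0,"z":0,"yaw":0.05},{"hand":0.2,"x":0,"y":0,"z":0,"yaw":0},{"hand":0.2,"x":0,"y":0,"z":0,"yaw":0}]'

```text
clock: 4.15
eef_pos: [441.2, -71.1, 160.6]
eef_rot: [3.142, -0.0, 0.149]
wrist_force: [0.2, 0.2, 0.6]
finger_gap: 56.5
finger_force: 0.0
```

```bash
python3 -c "
from h import *
go(441.4,-71.1,79,0.15)
c=get_calibration('wrist'); print(proj(c,[441.4,-71.1,112]),proj(c,[475.1,-145,34]))
shot('wrist','w2.png',None,1.4)"
```

```text
tool shift mm [ 0.2  0.1 81.6] turn -0.001 t 4.15 [ 3.1415e+00 -3.0000e-04  1.4930e-01] [441.18 -71.06 160.63] [0.17 0.18 0.63] 56.52719601077481
[275.99434034 237.51389425] [369.67302523 180.10261577]
```

View pics/w2.png

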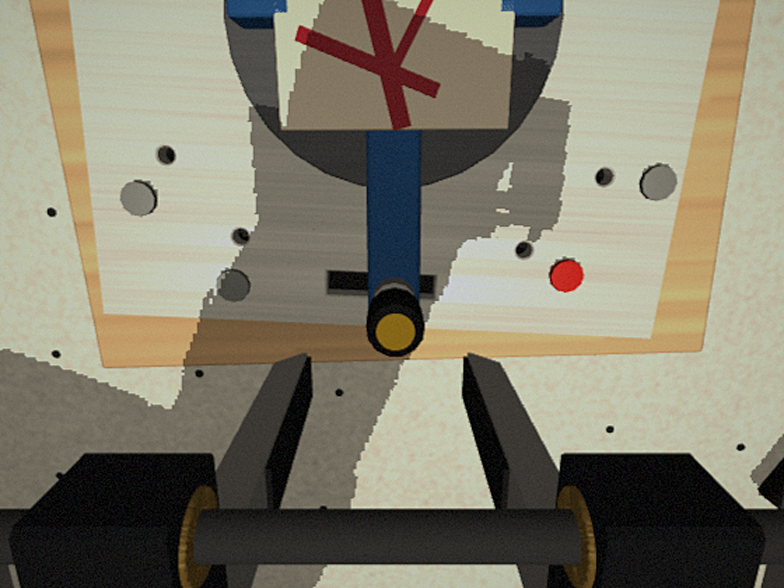

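The wrist view has the knob dot at (396,332) and the target hole at (524,250). The other holes are at (604,176), (241,236) and (166,155). Everything sits about 4.5 mm to the right of the top-camera estimate, so I'll refit from this view.

```bash
python3 - <<'E'
from h import *
from scipy.optimize import least_squares
c=get_calibration('wrist')
P=lambda u,v,z:at(c,u/1.4,v/1.4,z)[:2]
H=np.array([P(u,v,34) for u,v in[(166,155.5),(241,236.5),(524,250),(604,176.5)]])
k=P(396,332,112); print(H,k,P(566,275,39))
off=np.array([-1.04,-.62,.62,1.04])
f=lambda p:(H-p[:2]-145*np.c_[np.cos(p[2]+off),np.sin(p[2]+off)]).ravel()
s=least_squares(f,[584,-50,3.24]);print(s.x,s.fun.round(2))
d=k-s.x[:2];print(np.hypot(*d),np.arctan2(d[1],d[0])%6.2832)
go(*k,79,.15)
E
```

```text
[[ 499.8   63.9]
 [ 460.    18.7]
 [ 477.  -148.5]
 [ 525.5 -184.2]] [442.3 -75.4] [ 466.7 -175. ]
[585.77671128 -52.70186283   3.24441115] [-0.13 -0.25  0.26 -0.29 -0.03  0.12 -0.1   0.42]
145.26104815418446 3.298507872999562
tool shift mm [ 0.4  4.6 81.7] turn -0.001 t 4.2 [ 3.1414e+00 -5.0000e-04  1.4900e-01] [441.18 -70.96 160.73] [-0.42  0.21 -0.15] 56.5071049028167
```

Emit:
arm_command --targets '[{"hand":0.2,"x":0.0004,"y":0.0045,"z":0,"yaw":0},{"hand":0.2,"x":0,"y":0,"z":0.02,"yaw":0},{"hand":0.2,"x":0,"y":0,"z":0.02,"yaw":0},{"hand":0.2,"x":0,"y":0,"z":0.02,"yaw":0},{"hand":0.2,"x":0,"y":0,"z":0.02,"yaw":0},{"hand":0.2,"x":0,"y":0,"z":0,"yaw":0}]'

```text
clock: 4.8
eef_pos: [441.1, -75.3, 78.8]
eef_rot: [-3.14, 0.003, 0.147]
wrist_force: [-0.1, 0.0, 0.1]
finger_gap: 56.5
finger_force: 0.0
```

Emit:
arm_command --targets '[{"hand":-0.2,"x":0,"y":0,"z":0,"yaw":0},{"hand":-0.4,"x":0,"y":0,"z":0,"yaw":0},{"hand":-0.6,"x":0,"y":0,"z":0,"yaw":0},{"hand":-0.6,"x":0,"y":0,"z":0,"yaw":0},{"hand":-0.6,"x":0,"y":0,"z":0,"yaw":0},{"hand":-0.6,"x":0,"y":0,"z":0,"yaw":0},{"hand":-0.6,"x":0,"y":0,"z":0,"yaw":0},{"hand":-0.6,"x":0,"y":0,"z":0,"yaw":0}]' --newtons 25

```text
clock: 5.6
eef_pos: [442.5, -75.7, 81.0]
eef_rot: [3.141, -0.001, 0.146]
wrist_force: [-1.2, 1.2, 6.9]
finger_gap: 27.6
finger_force: 25.0
```

```bash
python3 -c "
from h import *
go(442.3,-75.4,79,0.157)
c=get_calibration('wrist'); print(proj(c,[442.3,-75.4,112])*1.4)
shot('wrist','w3.png',None,1.4)"
```

```text
tool shift mm [-0.2 -0.3  2. ] turn -0.011 t 5.6 [ 3.1412e+00 -9.0000e-04  1.4590e-01] [442.53 -75.68  81.04] [-1.19  1.25  6.88] 27.602384594469704
[385.12547184 419.91056957]
```

View pics/w3.png

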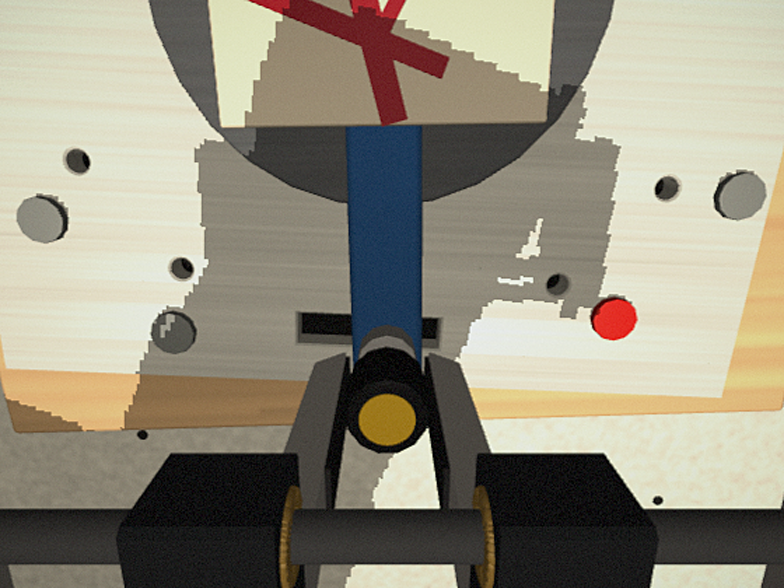

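The dot at (387,420) matches its predicted position, so the wrist frame is trustworthy and the knob is gripped. Next is the lift, about 14 mm.

Emit:
arm_command --targets '[{"hand":-0.6,"x":0,"y":0,"z":-0.003,"yaw":0},{"hand":-0.6,"x":0,"y":0,"z":-0.003,"yaw":0},{"hand":-0.6,"x":0,"y":0,"z":-0.003,"yaw":0},{"hand":-0.6,"x":0,"y":0,"z":-0.003,"yaw":0},{"hand":-0.6,"x":0,"y":0,"z":-0.002,"yaw":0},{"hand":-0.6,"x":0,"y":0,"z":0,"yaw":0},{"hand":-0.6,"x":0,"y":0,"z":0,"yaw":0},{"hand":-0.6,"x":0,"y":0,"z":0,"yaw":0}]'

```text
clock: 6.45
eef_pos: [442.3, -75.7, 94.4]
eef_rot: [3.142, -0.0, 0.146]
wrist_force: [4.6, -0.6, -5.8]
finger_gap: 27.6
finger_force: 25.0
```

```bash
python3 - <<'E'
from h import *
s=manip.read_state();print(s['eef_pos'],s['wrist_force'],s['finger_gap'])
c=get_calibration('wrist')
p=at(c,557/1.4,284/1.4,34); print(p)
# pin lift from dot image: save only
C=np.array([585.8,-52.7]);k=s['eef_pos'][:2];d=k-C;a=np.arctan2(d[1],d[0])%(2*np.pi);print(np.hypot(*d),a)
dth=(3.8644-a)/6;r=145
# chord per row in tool frame, tool x radial inwards (yaw = a-pi)
print('dth',dth,'tan',2*r*np.sin(dth/2)*np.cos(dth/2),'rad',r*(1-np.cos(dth)))
E
```

```text
[442.28747742 -75.65638236  94.39034494] [ 4.55406944 -0.56613935 -5.80726585] 27.59639039716918
[ 474.3 -152.9   34. ]
145.33698644507825 3.3002097241957715
dth 0.09403171263403805 tan 13.614514444089926 rad 0.6405701159371185
```

Emit:
arm_command --targets '[{"hand":-0.6,"x":0,"y":0,"z":0,"yaw":-0.0126},{"hand":-0.6,"x":0.00016,"y":0.0068,"z":0,"yaw":-0.047},{"hand":-0.6,"x":0.00016,"y":0.0068,"z":0,"yaw":-0.047},{"hand":-0.6,"x":0.00016,"y":0.0068,"z":0,"yaw":-0.047},{"hand":-0.6,"x":0.00016,"y":0.0068,"z":0,"yaw":-0.047},{"hand":-0.6,"x":0,"y":0,"z":0,"yaw":0}]'

```text
clock: 7.05
eef_pos: [449.3, -102.4, 94.3]
eef_rot: [-3.142, -0.0, 0.347]
wrist_force: [6.4, -1.0, -7.6]
finger_gap: 27.8
finger_force: 25.0
```

Emit:
arm_command --targets '[{"hand":-0.6,"x":0.00016,"y":0.0068,"z":0,"yaw":-0.047},{"hand":-0.6,"x":0.00016,"y":0.0068,"z":0,"yaw":-0.047},{"hand":-0.6,"x":0.00016,"y":0.0068,"z":0,"yaw":-0.047},{"hand":-0.6,"x":0.00016,"y":0.0068,"z":0,"yaw":-0.047},{"hand":-0.6,"x":0.00016,"y":0.0068,"z":0,"yaw":-0.047},{"hand":-0.6,"x":0,"y":0,"z":0,"yaw":0},{"hand":-0.6,"x":0,"y":0,"z":0,"yaw":0}]'

```text
clock: 7.75
eef_pos: [464.4, -132.3, 94.2]
eef_rot: [-3.141, -0.0, 0.581]
wrist_force: [5.3, -0.3, -7.1]
finger_gap: 27.3
finger_force: 25.0
```

```bash
python3 - <<'E'
from h import *
s=manip.read_state();go(585.8+145*np.cos(3.8644),-52.7+145*np.sin(3.8644),94.4,3.8644-np.pi)
C=np.array([585.8,-52.7]);d=s['eef_pos'][:2]-C;print(np.hypot(*d),np.arctan2(d[1],d[0])%(2*np.pi))
c=get_calibration('wrist');a=3.8644
print(proj(c,[*(C+145*np.array([np.cos(a),np.sin(a)])),34])*1.4)
shot('wrist','w4.png',None,1.4)
E
```

```text
tool shift mm [ 1.6 20.6 -0.2] turn -0.142 t 7.75 [-3.1414e+00 -4.0000e-04  5.8090e-01] [ 464.35 -132.26   94.24] [ 5.35 -0.27 -7.07] 27.29330370224233
145.18885279515564 3.721535709427477
[428.24312062 321.30941895]
```

View pics/w4.png

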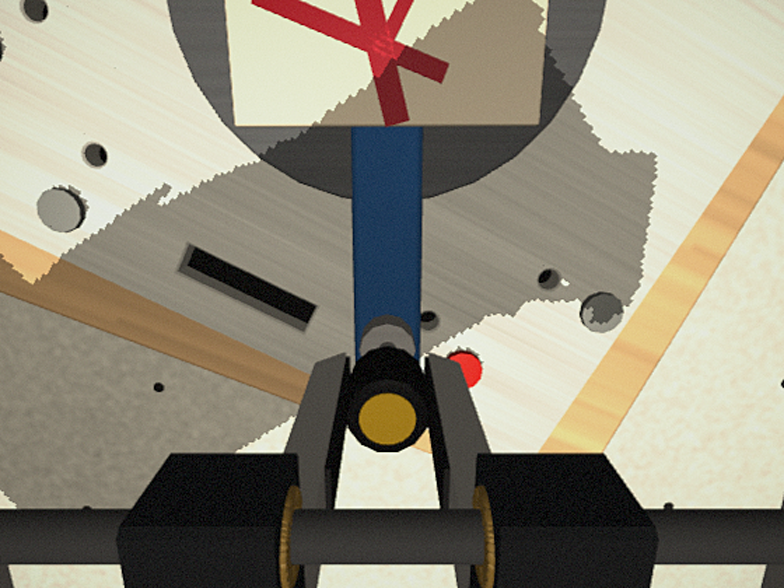

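The target hole's visible right edge is at (439,320), which puts its centre near 428. The prediction was 428.2, so I'll finish the arc to 3.864 rad.

Emit:
arm_command --targets '[{"hand":-0.6,"x":0.0001,"y":0.0069,"z":0,"yaw":-0.047},{"hand":-0.6,"x":0.0001,"y":0.0069,"z":0,"yaw":-0.047},{"hand":-0.6,"x":0.0001,"y":0.0069,"z":0,"yaw":-0.047},{"hand":-0.6,"x":0,"y":0,"z":0,"yaw":0},{"hand":-0.6,"x":0,"y":0,"z":0,"yaw":0},{"hand":-0.6,"x":0,"y":0,"z":0,"yaw":0}]'

```text
clock: 8.4
eef_pos: [476.8, -148.6, 94.2]
eef_rot: [-3.141, -0.001, 0.722]
wrist_force: [6.1, 1.2, -6.6]
finger_gap: 27.3
finger_force: 25.0
```

```bash
cat >> h.py <<'E'
def st():
    s=manip.read_state();C=np.array([585.8,-52.7]);d=s['eef_pos'][:2]-C
    print('r,ang',np.hypot(*d).round(2),(np.arctan2(d[1],d[0])%(2*np.pi)).round(4),'tgt 3.8644 ; short by mm',round(145*(3.8644-np.arctan2(d[1],d[0])%(2*np.pi)),2))
    go(*(C+145*np.array([np.cos(3.8644),np.sin(3.8644)])),81,3.8644-np.pi)
E
python3 -c "
from h import *
st()"
```

```text
r,ang 145.18 3.8627 tgt 3.8644 ; short by mm 0.24
tool shift mm [ 0.2  0.2 13.2] turn -0.001 t 8.4 [-3.1413e+00 -7.0000e-04  7.2200e-01] [ 476.76 -148.55   94.23] [ 6.09  1.18 -6.61] 27.266623785287162
```

Emit:
arm_command --targets '[{"hand":-0.6,"x":0,"y":0.0002,"z":0.001,"yaw":0},{"hand":-0.6,"x":0,"y":0,"z":0.001,"yaw":0},{"hand":-0.6,"x":0,"y":0,"z":0,"yaw":0},{"hand":-0.6,"x":0,"y":0,"z":0,"yaw":0}]' --newtons 14

```text
clock: 8.8
eef_pos: [476.3, -148.7, 92.2]
eef_rot: [-3.14, 0.0, 0.723]
wrist_force: [0.1, 4.8, -8.5]
finger_gap: 27.9
finger_force: 14.0
```

Emit:
arm_command --targets '[{"hand":-0.6,"x":0,"y":0,"z":0.0005,"yaw":0},{"hand":-0.6,"x":0,"y":0,"z":0.0005,"yaw":0},{"hand":-0.6,"x":0,"y":0,"z":0,"yaw":0},{"hand":-0.6,"x":0,"y":0,"z":0,"yaw":0}]' --newtons 10

```text
clock: 9.2
eef_pos: [476.5, -149.0, 91.4]
eef_rot: [-3.141, 0.0, 0.722]
wrist_force: [-0.4, 1.6, -6.4]
finger_gap: 27.6
finger_force: 10.0
```

Emit:
arm_command --targets '[{"hand":-0.6,"x":0,"y":0,"z":0.0005,"yaw":0},{"hand":-0.6,"x":0,"y":0,"z":0,"yaw":0},{"hand":-0.6,"x":0,"y":0,"z":0,"yaw":0}]'

```text
clock: 9.5
eef_pos: [476.6, -149.1, 90.9]
eef_rot: [-3.142, 0.0, 0.722]
wrist_force: [-1.7, 0.4, -6.7]
finger_gap: 27.8
finger_force: 10.0
```

Emit:
arm_command --targets '[{"hand":-0.6,"x":0,"y":0,"z":0.0005,"yaw":0},{"hand":-0.6,"x":0,"y":0,"z":0,"yaw":0},{"hand":-0.6,"x":0,"y":0,"z":0,"yaw":0}]'

```text
clock: 9.8
eef_pos: [476.6, -149.0, 90.4]
eef_rot: [-3.142, 0.0, 0.722]
wrist_force: [-1.5, 1.4, -6.1]
finger_gap: 27.7
finger_force: 10.0
```

Emit:
arm_command --targets '[{"hand":-0.6,"x":0,"y":0,"z":0.0005,"yaw":0},{"hand":-0.6,"x":0,"y":0,"z":0,"yaw":0},{"hand":-0.6,"x":0,"y":0,"z":0,"yaw":0}]'

```text
clock: 10.1
eef_pos: [476.7, -149.0, 89.9]
eef_rot: [-3.142, 0.0, 0.722]
wrist_force: [-1.5, -0.1, -6.9]
finger_gap: 27.3
finger_force: 10.0
```

Emit:
arm_command --targets '[{"hand":-0.6,"x":0,"y":0,"z":0.0005,"yaw":0},{"hand":-0.6,"x":0,"y":0,"z":0,"yaw":0},{"hand":-0.6,"x":0,"y":0,"z":0,"yaw":0}]'

```text
clock: 10.4
eef_pos: [476.7, -149.0, 89.4]
eef_rot: [-3.142, 0.0, 0.722]
wrist_force: [-2.7, 0.1, -6.9]
finger_gap: 27.9
finger_force: 10.0
```

Emit:
arm_command --targets '[{"hand":-0.6,"x":0,"y":0,"z":0.0005,"yaw":0},{"hand":-0.6,"x":0,"y":0,"z":0.0005,"yaw":0},{"hand":-0.6,"x":0,"y":0,"z":0,"yaw":0},{"hand":-0.6,"x":0,"y":0,"z":0,"yaw":0}]'

```text
clock: 10.8
eef_pos: [476.7, -149.0, 88.4]
eef_rot: [3.142, 0.0, 0.722]
wrist_force: [-3.1, 0.6, -5.9]
finger_gap: 27.9
finger_force: 10.0
```

Emit:
arm_command --targets '[{"hand":-0.6,"x":0,"y":0,"z":0.0005,"yaw":0},{"hand":-0.6,"x":0,"y":0,"z":0.0005,"yaw":0},{"hand":-0.6,"x":0,"y":0,"z":0,"yaw":0},{"hand":-0.6,"x":0,"y":0,"z":0,"yaw":0}]'

```text
clock: 11.2
eef_pos: [476.7, -149.0, 87.4]
eef_rot: [3.142, 0.0, 0.722]
wrist_force: [-2.0, -0.4, -4.9]
finger_gap: 28.1
finger_force: 10.0
```

The pin is going down freely at about -5 N, so it's in the hole. I'll keep lowering gently.

Emit:
arm_command --targets '[{"hand":-0.6,"x":0,"y":0,"z":0.001,"yaw":0},{"hand":-0.6,"x":0,"y":0,"z":0.001,"yaw":0},{"hand":-0.6,"x":0,"y":0,"z":0,"yaw":0},{"hand":-0.6,"x":0,"y":0,"z":0,"yaw":0}]'

```text
clock: 11.6
eef_pos: [476.7, -149.0, 85.4]
eef_rot: [-3.142, 0.0, 0.722]
wrist_force: [-2.1, -1.7, -5.4]
finger_gap: 27.8
finger_force: 10.0
```

Emit:
arm_command --targets '[{"hand":-0.6,"x":0,"y":0,"z":0.001,"yaw":0},{"hand":-0.6,"x":0,"y":0,"z":0.001,"yaw":0},{"hand":-0.6,"x":0,"y":0,"z":0,"yaw":0},{"hand":-0.6,"x":0,"y":0,"z":0,"yaw":0}]'

```text
clock: 12.0
eef_pos: [476.7, -149.0, 83.4]
eef_rot: [3.142, 0.0, 0.722]
wrist_force: [-2.9, -1.5, -5.2]
finger_gap: 27.8
finger_force: 10.0
```

Emit:
arm_command --targets '[{"hand":-0.6,"x":0,"y":0,"z":0.001,"yaw":0},{"hand":-0.6,"x":0,"y":0,"z":0,"yaw":0},{"hand":-0.6,"x":0,"y":0,"z":0,"yaw":0}]'

```text
clock: 12.3
eef_pos: [476.7, -149.0, 82.5]
eef_rot: [3.142, 0.0, 0.722]
wrist_force: [-3.1, -0.2, -5.5]
finger_gap: 27.9
finger_force: 10.0
```

Emit:
arm_command --targets '[{"hand":-0.6,"x":0,"y":0,"z":0.0005,"yaw":0},{"hand":-0.6,"x":0,"y":0,"z":0.0005,"yaw":0},{"hand":-0.6,"x":0,"y":0,"z":0,"yaw":0},{"hand":-0.6,"x":0,"y":0,"z":0,"yaw":0}]'

```text
clock: 12.7
eef_pos: [476.7, -149.0, 81.4]
eef_rot: [3.142, 0.0, 0.722]
wrist_force: [-2.4, -1.0, -4.1]
finger_gap: 27.6
finger_force: 10.0
```

Emit:
arm_command --targets '[{"hand":-0.3,"x":0,"y":0,"z":0,"yaw":0},{"hand":-0.1,"x":0,"y":0,"z":0,"yaw":0},{"hand":0.1,"x":0,"y":0,"z":0,"yaw":0},{"hand":0.2,"x":0,"y":0,"z":0,"yaw":0},{"hand":0.2,"x":0,"y":0,"z":0,"yaw":0},{"hand":0.2,"x":0,"y":0,"z":0,"yaw":0}]'

```text
clock: 13.3
eef_pos: [476.8, -149.0, 81.5]
eef_rot: [3.141, -0.0, 0.722]
wrist_force: [0.4, -0.1, 0.8]
finger_gap: 56.3
finger_force: 0.0
```

Emit:
arm_command --targets '[{"hand":0.2,"x":0,"y":0,"z":-0.02,"yaw":0},{"hand":0.2,"x":0,"y":0,"z":-0.03,"yaw":0},{"hand":0.2,"x":0,"y":0,"z":-0.03,"yaw":0},{"hand":0.2,"x":0,"y":0,"z":0,"yaw":0},{"hand":0.2,"x":0,"y":0,"z":0,"yaw":0},{"hand":0.2,"x":0,"y":0,"z":0,"yaw":0}]'

```text
clock: 13.9
eef_pos: [476.2, -148.8, 160.4]
eef_rot: [-3.14, 0.001, 0.722]
wrist_force: [0.4, -0.2, 0.1]
finger_gap: 56.4
finger_force: 0.0
```

```bash
python3 - <<'E'
from h import *
st()
c=get_calibration('wrist');p=[585.8+145*np.cos(3.8644),-52.7+145*np.sin(3.8644)]
for z in(112,116,122,126):print(z,proj(c,[*p,z])*1.4)
shot('wrist','w5.png',None,1.4)
cs=get_calibration('side')
for z in(112,122):print(z,proj(cs,[*p,z]))
shot('side','s5.png',(210,190,350,290),5)
E
```

```text
r,ang 145.76 3.8617 tgt 3.8644 ; short by mm 0.39
tool shift mm [ 0.8  0.4 79.4] turn -0.0 t 13.9 [-3.1401e+00  7.0000e-04  7.2240e-01] [ 476.23 -148.83  160.42] [ 0.38 -0.15  0.06] 56.37064177971294
112 [386.40287627 331.19011093]
116 [386.38854816 334.20133442]
122 [386.3661685  338.90468832]
126 [386.35062228 342.17191274]
112 [277.17879065 246.6928355 ]
122 [277.24051596 244.29865636]
```

View pics/w5.png

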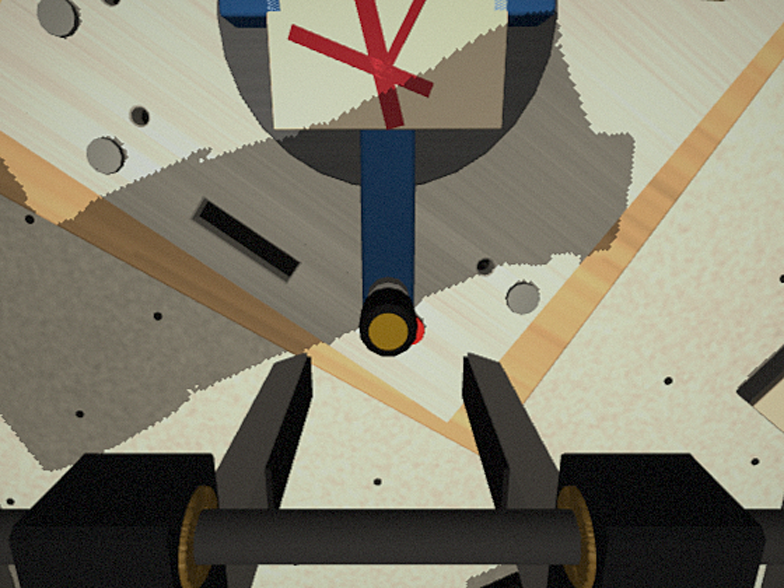

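The dot is at (389,332). That is the height predicted for a home pin (z = 112, row 331) and the same row as when the pin was home at the start; a pin resting on the plate would show near row 339. The gripper is open and clear of everything.

```bash
python3 -c "
from h import *
print(manip.sign_off())"
```

```text
the job is handed in; nothing more can be done
None
```

The crank is in the hole beside the red marker with the pin home and the gripper clear; I've handed the job in at about 14 s on the clock, with no sign of plate contact in the force readings and "fully home" judged from the wrist picture (good to about 1 mm).

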